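Hook out the crumb tray from under the bottle stand

TASK

The crumb tray sits deep under the low wooden stand: take the pull hook by its wooden handle, reach the rod straight in under the stand's front edge, feel for the tray's hidden pull loop and draw the tray out to its stop. Pull and feel gently, keep the rod in line with the tray instead of levering it askew, touch stand and tray with the hook only, and leave the other things as they are. Then unhook and set the hook down standing on the open counter, a good hand's breadth clear of the drawn-out tray.

Things in the scene. Friction and masses are not known exactly. Their poses are not given: they have to be found in the camera images.
- mouth (a point): Middle of the open front of the low wooden bottle stand, at counter height in the plane of its front edge. The stand is fixed, 255 mm wide, 210 mm deep, 85 mm high. x points straight into the stand, y to the left as one looks in, z up. The opening is 231 mm wide; a lip along the front edge leaves it 60 mm high.
- tray (a joint): How far the steel crumb tray (215 mm wide, 92 deep, 48 high) is drawn out of the stand, toward the stand's -x: at 0 its flat front stands 103 mm behind the stand's front edge; its rubber-buffered stop is at 0.10 m. It starts 0 to 20 mm out and slides stiffly (about 4 N).
- tray_front (a point): Middle of the tray's front face at counter height, axes as mouth. A fixed pull loop of 6 mm bar stands upright and square on this front: an upright bar 30 mm ahead of it, level legs at z = 10 and 52 mm back to it, 17 mm free behind the bar. It is clamped at an unknown place up to 55 mm to either side (y), hidden by the stand: find it by touch.
- hook_grip (a point): Middle of the pull hook's upright wooden handle, 32 mm (x) by 16 (y) by 65 high, 35 mm above the underside; foot 36x30x6 mm; hold it across the 16 mm. An 8 mm steel rod runs along +x, axis 30 mm below this point, to 170 mm out, then bends square to +y into a finger that ends 19 mm from the rod's axis. z up. Over about 3 N sideways at the finger twists it in the grip.
- hook_finger (a point): Middle of the hook's finger: 170 mm along x and 10 mm along y from the handle's middle, 5 mm above the underside; axes as hook_grip.
- hook: The same pull hook; origin at the centre of the handle's underside, axes as hook_grip.
- riser: The low wooden bottle stand with tray and loop; origin on the counter under its middle, 105 mm behind mouth along x; axes as mouth.
- glass_a_c (a point): Centre of a drinking glass, 58 mm wide, 82 mm high, that stands on the stand; leave alone.
- berry_tub_c (a point): Centre of a clear topping tub, 69 mm wide, 75 mm high, that stands on the stand; leave alone.
- glass_b_c (a point): Centre of a second such glass on the stand; leave alone.
- jug_c (a point): Centre of a small steel milk jug, 92 mm high, on the counter; leave alone.
- pad_c (a point): Centre of a notebook 150 by 104 by 14 mm lying on the counter; leave alone.

How it is judged:
On the way, in this order (a step that is already met when the one before it is completed fails the run):
1. the hook is held by the gripper, clear of the counter (height (world z) of hook above 0.008 m and contact force between the fingers and hook above 1 N), for 0.2 s.
2. the hook, held by the gripper, has drawn the tray out to its stop (value of joint tray above 0.088 m and contact force between the fingers and hook above 1 N), for 0.1 s.
At the end, for the whole second after the job is handed in: The tray is out at its stop (at least 85 of 100 mm); the hook is released and stands at rest, upright, with its underside on the counter, touching neither stand nor tray, its finger more than 120 mm from the middle of the mouth and 180 mm from the middle of the stand (value of joint tray above 0.085 m and horizontal distance between hook_finger and mouth above 0.12 m and horizontal distance between hook_finger and riser above 0.18 m and height (world z) of hook between -0.006 and 0.006 m and angle between hook's own z axis and vertical below 0.1 rad and linear speed of hook below 0.02 m/s and contact force between hook and riser below 0.1 N).
It fails at once if the hook presses on the stand, tray or loop with more than 20 N (contact force between hook and riser above 20 N).
It fails at once if the gripper or arm touches the stand or tray (contact force between any of the fingers, the arm and riser above 1 N).
It fails at once if the rod is levered askew (over 0.12 rad out of line with the tray) while its finger is under the stand (angle between the x axis of hook and the x axis of riser, either way round above 0.12 rad and x of hook_finger in the frame of mouth above 0.01 m and horizontal distance between hook_finger and mouth below 0.16 m).
It fails at once if another thing is moved more than 30 mm or tipped (distance of any of glass_a_c, berry_tub_c, glass_b_c, jug_c, pad_c from where it was at the start of the episode above 0.03 m).
It also fails if it takes over 67 s, if anything falls off the work surface, if the arm or the gripper's body presses on something with over 40 N, if the wrist force passes 120 N, or if a joint passes its speed limit or range.

ROBOT

A 6-joint arm with a two-finger parallel gripper is mounted at the origin on a cart in front of the work surface, level with it; the furniture and walls round the work are solid. World frame = base frame: x ahead of the robot, y to its left, z up, the work surface at z = 0. Lengths are in m, angles in rad, forces in N, time in s.
With the tool pointing down it reaches from about 0.325 to 0.775 m from the base axis. Payload 5.5 kg.
Tool frame: the origin (TCP) lies midway between the tips of the shut fingers; the grasp point (between the pads) lies 19 mm behind it (grip_point_offset is the distance from the TCP to the grasp point, in m); y points along the fingers, z is the direction in which the jaws open and shut, and the axes are right-handed (so a half turn about y gives the same grasp; the last joint's range is limited). The gripper opens to 85 mm and grips with 20 to 120 N. Pads are 22 mm wide; open, the fingers measure 114 mm over their backs; the gripper's body (76 mm by 85 mm) begins 54 mm behind the grasp point. The pads swing forward as they close: fully open they stand 13 mm farther back than shut.
Start: joints at [-1.17, 0.091, 1.231, -0, 1.82, -0.057], TCP at [0.265, -0.538, 0.231] pointing down, gripper open.
Joint ranges: [-2.87, 2.87], [-0.86, 2.18], [0.17, 2.46], [-1.51, 4.65], [0.06, 2.69], [-2.65, 2.65]. Speed limits (rad/s): [2.57, 2.57, 3.01, 3.14, 3.14, 3.14].

INTERFACE

Orientations are given as a unit quaternion [w, x, y, z].
In Python, from station import state, grab_frame, camera_params, sign_off, boxes_of, silhouettes, spot_point, grip_point_offset gives the robot as it stands.
- The arm moves only by the shell command python3 -m creep 'ROWS' [FORCE]. ROWS is JSON, a list that holds one entry, the list of rows, each a list of 5 numbers: the shift along the world's x, y, z in mm, then the turn about the world's z in degrees, then the closure, from 0 (fully open) to 1 (shut). In form: [[[tx, ty, tz, roll, hand], ...]]. A call has 1 to 10 rows; each row shifts and turns the pose as measured when the row begins; what a row does not reach is not made up. A row lasts 1/12 s, in which the tool goes at most 41.7 mm and 7.16 degrees, less where a joint would pass 70% of its speed; a pose out of reach is approached as far as the arm can. A call is refused whole if a number of a shift passes 41.7 or a number of a turn 7.16, either way. A call with a gripper value outside its range is refused whole. The fingers move at their own pace and stop on an object; FORCE is the grip in N (left out, the last holds). Time passes only in rows, so rows that do not move let the fingers close. It gives the time, the measured TCP pose, the force and the opening at its end, in the units of the state.
- state(): the state, without advancing time (a new reading comes with each control period).
- grab_frame(name): name is "side" or "top" or "wrist"; returns the picture (400x640x3 uint8, red, green, blue); there is no depth.
- camera_params(name): a dict with "camera_matrix" (3x3 intrinsics, pixels), "rvec" (rotation vector, rad) and "tvec" (3), from world to camera coordinates, as OpenCV has them; the wrist camera has in their place "T_tool_cam" (4x4, takes a point from camera to tool coordinates, whose origin is the TCP and whose axes are the tool frame's). Camera axes: x right, y down, z forward; pixel columns grow to the right and rows downward; lengths in m; the calibration is good to about 2 mm. The wrist camera is an equidistant fisheye: a pixel r from the principal point sees the ray r / f radians off the axis. A picture is of the moment at which its call begins: read the wrist's pose just before it. camera_params takes no time and is no camera call.
- sign_off(): hands the job in, once; it reports no verdict.
Trained networks look in the newest picture that a camera, given by its name, has taken for a name from the list of things; names that differ only in an ending like _2 or _b are one class to them, and where a whole thing is asked for, a point or a joint stands for the part that bears it (a point fixed in the world has none). Each returns a list of dicts, best first, with "confidence" (0 to 1); they miss things now and then, are a little off and sometimes report something else, mostly with a low value. They report only what shows in the picture. A call takes as long as a camera call.
- boxes_of(query, camera): "centre" ([x, y, z] in m, in world coordinates, good to about 4 mm: the middle of the surface that is visible of it).
- silhouettes(query, camera): "pixels" (400x640 bool, what is visible of it).
- spot_point(query, camera): "centre" ([x, y, z] in m, in world coordinates, good to about 4 mm: a listed point, or the origin of a listed thing).
The state is a dict: "clock": time; "q": joint angles; "dq": joint speeds; "joint_torque": joint torques, N m; "eef_pos": TCP position; "orientation": TCP orientation; "ft_force": force on the tool from outside, world axes, zero at the start; "ft_torque": the same for the moment, N m; "grip_width": finger opening in m.
Only numpy, scipy, OpenCV 4.12 (cv2) and the standard library are available. Lean on these libraries where they do the work, as an engineer would, in place of code of your own. Each camera call takes 0.05 s, during which the arm holds its last target.

## Working session

There is one attempt and no reset: what is moved stays moved. The work goes in short steps, Python scripts to look and compute and a shell command to move; the robot and the scene stay as the last step left them, time stands still between calls to the robot, and variables do not carry over. Pictures are saved under pics/ and viewed, and the job is handed in when it is done.

```bash
ls; mkdir -p pics; python3 - <<'E'
from station import *
import cv2
s=state(); print({k:s[k] for k in ('clock','eef_pos','orientation','grip_width','ft_force')}, grip_point_offset)
for c in ('side','top','wrist'):
    cv2.imwrite(f'pics/{c}0.png',grab_frame(c)[:,:,::-1])
for c in ('side','top'):
  for q in ('hook_grip','hook_finger','hook','mouth','riser','jug_c','pad_c','tray_front'):
    try:
        r=spot_point(q,c); print(c,q,[(x['centre'],round(x['confidence'],2)) for x in r[:2]])
    except Exception as e: print(c,q,e)
E
```

```text
pics
{'clock': 0.0, 'eef_pos': array([ 0.26506991, -0.53795169,  0.23013532]), 'orientation': array([ 0.160323  , -0.160583  ,  0.68935122, -0.68797131]), 'grip_width': 0.08562197163859239, 'ft_force': array([-0.43951778,  0.39467423, -0.08581884])} 0.0187
side hook_grip [([0.4597, -0.3473, 0.0381], 0.56)]
side hook_finger [([0.447, -0.1785, 0.0069], 0.43)]
side hook [([0.6822, 0.2464, 0.1239], 0.55), ([0.4623, -0.3474, 0.0006], 0.54)]
side mouth []
side riser [([0.5882, 0.2116, -0.0034], 0.84), ([0.6559, -0.138, 0.0097], 0.51)]
side jug_c [([0.4591, -0.3474, 0.0377], 0.68), ([0.3866, 0.3837, 0.0459], 0.57)]
side pad_c [([0.6565, -0.1355, 0.0119], 0.62)]
side tray_front []
top hook_grip [([0.4582, -0.3473, 0.0311], 0.88), ([0.6794, 0.2427, 0.1252], 0.53)]
top hook_finger [([0.4605, -0.3465, 0.0294], 0.65), ([0.4494, -0.1766, 0.0036], 0.61)]
top hook [([0.4607, -0.3503, -0.0017], 0.76)]
top mouth []
top riser [([0.5865, 0.209, -0.0015], 0.6), ([0.4496, -0.1785, 0.0028], 0.34)]
top jug_c [([0.3882, 0.3818, 0.0463], 0.98), ([0.5882, 0.2079, -0.0025], 0.34)]
top pad_c [([0.6535, -0.1336, 0.0075], 0.86)]
top tray_front []
```

View pics/side0.png

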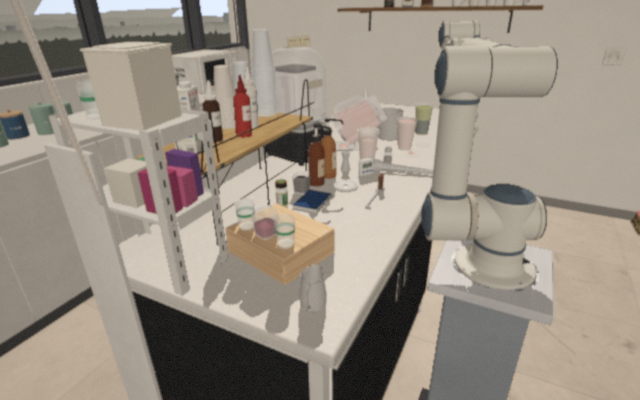

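View pics/top0.png

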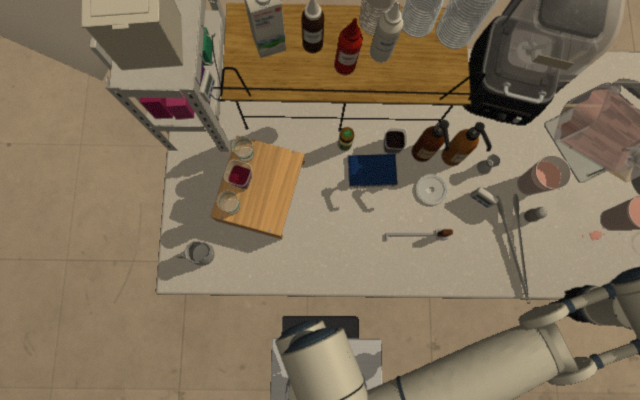

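View pics/wrist0.png

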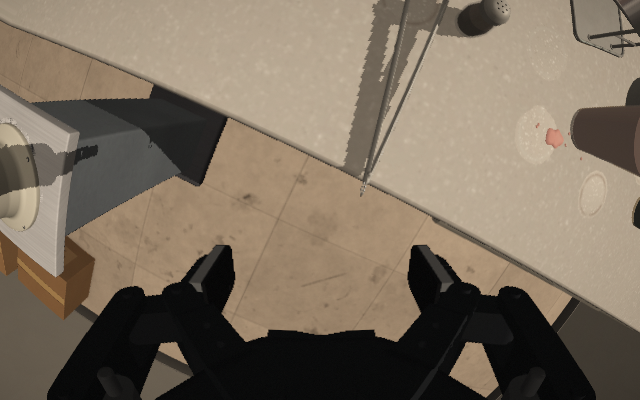

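```bash
python3 - <<'E'
from station import *
import numpy as np
for c in ('side','top','wrist'): print(c,camera_params(c))
E
```

```text
side {'camera_matrix': array([[400.95000335,   0.        , 313.67305547],
       [  0.        , 400.95000335, 198.90723386],
       [  0.        ,   0.        ,   1.        ]]), 'rvec': array([ 0.56986803, -2.40009307,  1.47802156]), 'tvec': array([0.51436079, 0.18748264, 1.15139562])}
top {'camera_matrix': array([[446.41369152,   0.        , 317.71737506],
       [  0.        , 446.41369152, 203.22461786],
       [  0.        ,   0.        ,   1.        ]]), 'rvec': array([ 2.14282359, -2.11404586,  0.2242546 ]), 'tvec': array([0.02404708, 0.53965255, 1.26913146])}
wrist {'camera_matrix': array([[309.70691629,   0.        , 320.87056758],
       [  0.        , 309.70691629, 196.38817952],
       [  0.        ,   0.        ,   1.        ]]), 'T_tool_cam': array([[-1.38277232e-04,  9.60806531e-01,  2.77219753e-01,
        -7.16558649e-02],
       [-5.74741837e-04, -2.77219787e-01,  9.60806359e-01,
        -1.41826752e-01],
       [ 9.99999825e-01, -2.64721460e-05,  5.90548895e-04,
        -5.77773915e-04],
       [ 0.00000000e+00,  0.00000000e+00,  0.00000000e+00,
         1.00000000e+00]])}
```

```bash
python3 - <<'E'
import cv2
a=cv2.imread('pics/top0.png'); b=cv2.imread('pics/side0.png')
cv2.imwrite('pics/topz1.png',cv2.resize(a[130:250,190:320],None,fx=5,fy=5,interpolation=cv2.INTER_CUBIC))
cv2.imwrite('pics/topz2.png',cv2.resize(a[170:260,320:470],None,fx=5,fy=5,interpolation=cv2.INTER_CUBIC))
cv2.imwrite('pics/sidez1.png',cv2.resize(b[150:310,210:400],None,fx=3.7,fy=3.7,interpolation=cv2.INTER_CUBIC))
E
```

```text
(no output)
```

View pics/topz1.png

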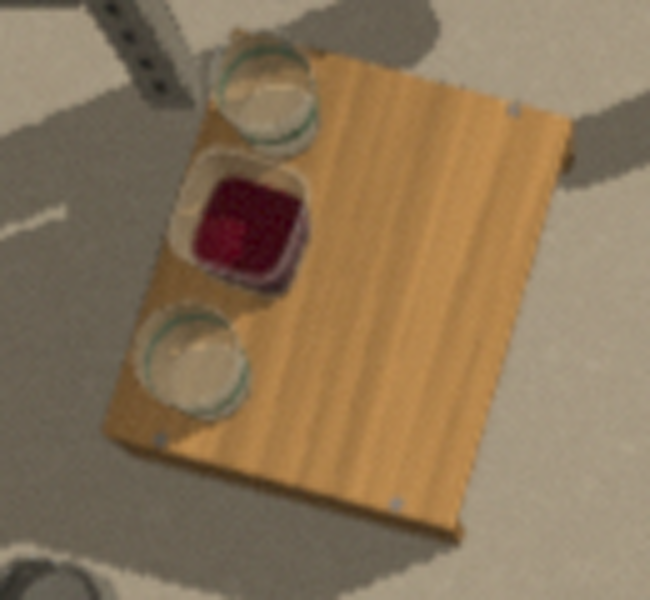

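View pics/topz2.png

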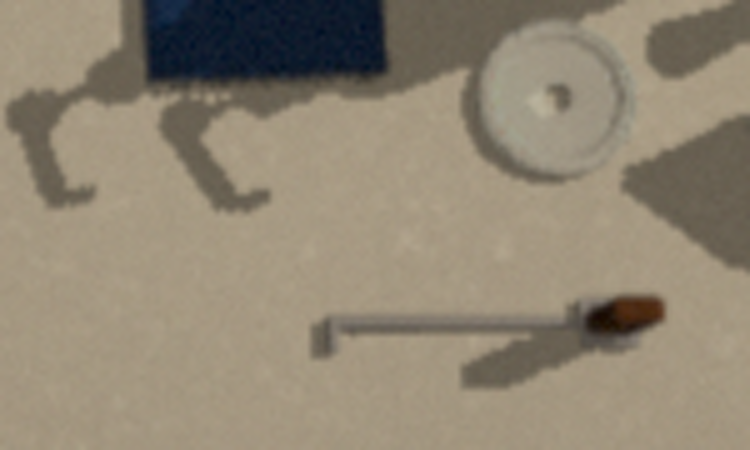

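View pics/sidez1.png

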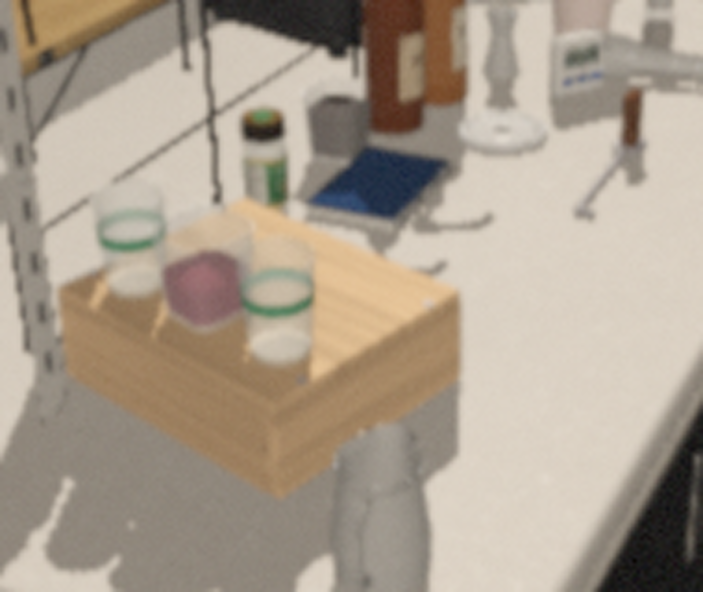

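```bash
cat > h.py <<'E'
import numpy as np, cv2
from station import *
def pix2w(c,uv,z):
    p=camera_params(c);K=p['camera_matrix'];R=cv2.Rodrigues(p['rvec'])[0];t=p['tvec'].ravel()
    d=R.T@np.linalg.inv(K)@np.array([uv[0],uv[1],1.]);o=-R.T@t
    return o+d*(z-o[2])/d[2]
def w2pix(c,P):
    p=camera_params(c);return cv2.projectPoints(np.array(P,float).reshape(-1,3),p['rvec'],p['tvec'],p['camera_matrix'],None)[0][:,0]
E
python3 - <<'E'
from h import *
cr=lambda x,y,o:(x/5+o[0]-.4,y/5+o[1]-.4)
o=(190,130)
P={k:pix2w('top',cr(*v,o),.085) for k,v in dict(fl=(573,122),fr=(460,527),br=(105,432),bl=(232,30)).items()}
for k,v in P.items(): print(k,v.round(4))
n=np.linalg.norm
print('width',n(P['fl']-P['fr']),'depth',n(P['fr']-P['br']))
d=P['fl']-P['fr'];print('ang of y axis',np.degrees(np.arctan2(d[1],d[0])));d=P['br']-P['fr'];print('x axis',np.degrees(np.arctan2(d[1],d[0])))
o=(320,170)
a=pix2w('top',cr(335,323,o),.005);b=pix2w('top',cr(575,323,o),.005);print(a,b,np.degrees(np.arctan2(*(a-b)[1::-1])))
print('finger',pix2w('top',cr(322,325,o),.005),pix2w('top',cr(322,355,o),.005),'foot',pix2w('top',cr(605,325,o),.006))
# silhouettes
for q in ('riser','hook'):
  for r in silhouettes(q,'top')[:2]:
    m=r['pixels'].astype(np.uint8);ys,xs=np.nonzero(m);print(q,r['confidence'],m.sum(),xs.min(),xs.max(),ys.min(),ys.max())
    c=max(cv2.findContours(m,0,2)[0],key=cv2.contourArea);print(cv2.minAreaRect(c))
E
```

```text
fl [0.6798 0.0734 0.085 ]
fr [0.4393 0.1334 0.085 ]
br [0.491  0.3372 0.085 ]
bl [0.733  0.2762 0.085 ]
width 0.2478670379024831 depth 0.2102389273713379
ang of y axis -13.996629841726103
x axis 75.78263547174271
[ 0.4558727  -0.17954917  0.005     ] [ 0.45792735 -0.32591575  0.005     ] 90.8042468819962
finger [ 0.45454183 -0.17161784  0.005     ] [ 0.4362948  -0.17131242  0.005     ] foot [ 0.45683491 -0.34390811  0.006     ]
hook 0.49 280 385 452 230 240
((427.5, 234.5), (9.0, 49.0), 90.0)
```

```bash
cat >> h.py <<'E'
from scipy.spatial.transform import Rotation as Ro
def toolR(s): 
    q=s['orientation'];return Ro.from_quat([q[1],q[2],q[3],q[0]]).as_matrix()
E
python3 - <<'E'
from h import *
s=state();R=toolR(s);print(R.round(3));print('z ang',np.degrees(np.arctan2(R[1,2],R[0,2])))
print(s['q'])
E
```

```text
[[-0.897 -0.     0.442]
 [-0.442  0.    -0.897]
 [ 0.    -1.    -0.   ]]
z ang -63.76964730169381
[-1.16969026e+00  9.11290513e-02  1.23069238e+00 -1.58252634e-05
  1.81979560e+00 -5.67038517e-02]
```

```bash
python3 -m creep '[[[19,19,-5,6.5,0],[19,19,-5,6.5,0],[19,19,-5,6.5,0],[19,19,-5,6.5,0],[19,19,-5,6.5,0],[19,19,-5,6.5,0],[19,19,-5,6.5,0],[19,19,-5,6.5,0],[19,19,-5,6.5,0],[19,19,-5,6.5,0]]]' 60; python3 - <<'E'
from h import *
s=state();R=toolR(s);print(s['eef_pos'],'z ang',np.degrees(np.arctan2(R[1,2],R[0,2])))
cv2.imwrite('pics/w1.png',grab_frame('wrist')[:,:,::-1])
for q in ('hook_grip','hook','hook_finger'): print(q,[(x['centre'],x['confidence']) for x in spot_point(q,'wrist')[:2]])
E
```

```text
clock: 1.88
eef_pos: [0.4577, -0.3438, 0.1805]
orientation: [0.515, -0.515, 0.482, -0.486]
ft_force: [0.1, -0.5, 0.7]
grip_width: 0.0855
[ 0.45774921 -0.34377283  0.18047616] z ang 3.555676448090315
hook_grip [([0.462, -0.35, 0.036], 0.85)]
hook [([0.4634, -0.3496, -0.001], 0.64)]
hook_finger [([0.4466, -0.1776, 0.0018], 0.96)]
```

View pics/w1.png

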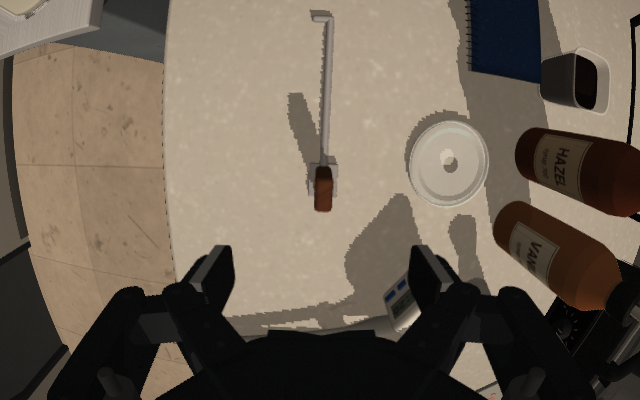

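```bash
cat >> h.py <<'E'
def wpix2w(uv,z,s=None):
    s=s or state();p=camera_params('wrist');K=p['camera_matrix'];T=p['T_tool_cam']
    v=np.array([uv[0]-K[0,2],uv[1]-K[1,2]])/K[0,0];r=np.linalg.norm(v)
    d=np.r_[v/r*np.sin(r),np.cos(r)] if r>0 else np.array([0,0,1.])
    R=toolR(s)@T[:3,:3];o=s['eef_pos']+toolR(s)@T[:3,3];d=R@d
    return o+d*(z-o[2])/d[2]
E
python3 - <<'E'
from h import *
a=cv2.imread('pics/w1.png');cv2.imwrite('pics/w1z.png',cv2.resize(a[0:230,270:380],None,fx=2.6,fy=2.6,interpolation=cv2.INTER_CUBIC))
a=wpix2w((329,25),.005);b=wpix2w((324.5,155),.005);print(a,b,np.degrees(np.arctan2(*(a-b)[1::-1])))
print('top of handle',wpix2w((323,168),.068),wpix2w((323,205),.068))
E
```

```text
[ 0.45794839 -0.18501743  0.005     ] [ 0.46115863 -0.32064069  0.005     ] 91.35595460951164
top of handle [ 0.45901212 -0.32211088  0.068     ] [ 0.46090124 -0.35449061  0.068     ]
```

View pics/w1z.png

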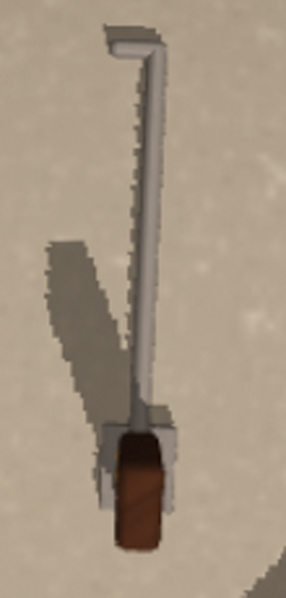

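```bash
python3 -m creep '[[[1,-2,-20,-1,0],[1,-2,-20,-1,0],[1,0,-20,0,0],[0,0,-20,0,0],[0,0,-20,0,0],[0,0,-20,0,0],[0,0,-18,0,0],[0,0,-12,0,0],[0,0,-8,0,0],[0,0,0,0,0]]]' 60; python3 - <<'E'
from h import *
s=state();R=toolR(s);print(s['eef_pos'],'z ang',np.degrees(np.arctan2(R[1,2],R[0,2])),s['ft_force'],s['clock'])
E
```

```text
clock: 2.92
eef_pos: [0.4534, -0.3606, 0.0229]
orientation: [-0.496, 0.499, -0.496, 0.509]
ft_force: [-0.1, -0.7, -0.1]
grip_width: 0.0855
[ 0.45336314 -0.36064239  0.02289661] z ang -0.5575404829780612 [-0.1104892  -0.7294636  -0.08163869] 2.9167
```

```bash
python3 -m creep '[[[4,6,-2,1,0],[4,6,-2,1,0],[0,0,0,0,0],[0,0,0,0,0]]]' 60; python3 - <<'E'
from h import *
s=state();R=toolR(s);print(s['eef_pos'],'z ang',np.degrees(np.arctan2(R[1,2],R[0,2])),s['ft_force'],s['clock'])
E
```

```text
clock: 3.25
eef_pos: [0.463, -0.3494, 0.022]
orientation: [-0.505, 0.508, -0.485, 0.501]
ft_force: [-0.4, 1.0, 0.0]
grip_width: 0.0857
[ 0.46302124 -0.34939032  0.02201168] z ang 1.5240105133594486 [-0.35874368  1.02905205  0.04541776] 3.25
```

```bash
python3 -m creep '[[[-1,0,-3,0,0],[0,0,0,0,0.4],[0,0,0,0,1],[0,0,0,0,1],[0,0,0,0,1],[0,0,0,0,1],[0,0,0,0,1],[0,0,0,0,1]]]' 100; python3 - <<'E'
from h import *
s=state();R=toolR(s);print(s['eef_pos'],'z ang',np.degrees(np.arctan2(R[1,2],R[0,2])),s['ft_force'],s['ft_torque'],s['grip_width'])
E
```

```text
clock: 3.92
eef_pos: [0.4633, -0.3504, 0.0222]
orientation: [-0.505, 0.508, -0.483, 0.503]
ft_force: [1.6, 0.6, -1.2]
grip_width: 0.015
[ 0.46326076 -0.35037969  0.02218259] z ang 1.5840680723886056 [ 1.62439628  0.57054977 -1.23436995] [ 0.09296084 -0.13370489  0.00288156] 0.01499628016461409
```

```bash
python3 -m creep '[[[0,0,8,0,1],[0,0,10,0,1],[0,0,10,0,1],[0,0,10,0,1],[0,0,0,0,1],[0,0,0,0,1]]]' 100; python3 - <<'E'
from h import *
s=state();R=toolR(s);print(s['eef_pos'],'z ang',np.degrees(np.arctan2(R[1,2],R[0,2])),s['ft_force'],s['ft_torque'],s['grip_width'])
cv2.imwrite('pics/w2.png',grab_frame('wrist')[:,:,::-1])
E
```

```text
clock: 4.42
eef_pos: [0.4625, -0.3495, 0.0626]
orientation: [-0.505, 0.508, -0.485, 0.502]
ft_force: [-0.2, 0.1, -3.5]
grip_width: 0.0149
[ 0.46245872 -0.34948792  0.06263921] z ang 1.5766321023755885 [-0.18681232  0.0503738  -3.45688837] [ 0.01911945 -0.04248257 -0.01926313] 0.014887744505203512
```

View pics/w2.png

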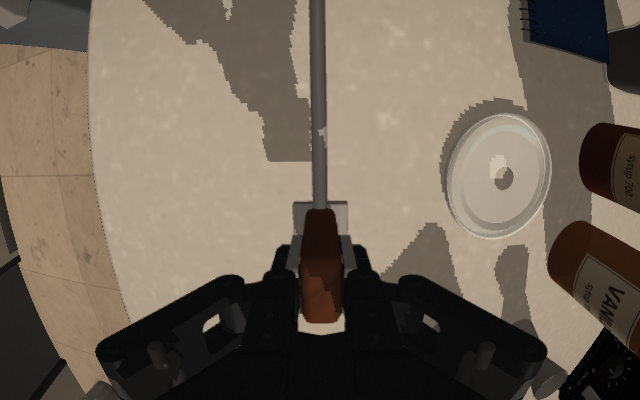

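```bash
python3 - <<'E'
from h import *
for n,uv in dict(disc=(430,190),disc_r=(446,190),bott1=(428,158),pad_l=(349,185),pad_r=(397,185),pad_tl=(351,156),cup=(394,150),green=(345,147)).items(): print(n,pix2w('top',uv,.0 if 'pad' not in n else .014).round(3))
print(wpix2w((500,180),0.0),wpix2w((450,180),0))
c=grab_frame('side');cv2.imwrite('pics/s2.png',cv2.resize(c[120:320,220:450],None,fx=3.4,fy=3,interpolation=cv2.INTER_CUBIC)[:,:,::-1])
E
```

```text
disc [ 0.597 -0.318  0.   ]
disc_r [ 0.597 -0.368  0.   ]
bott1 [ 0.7   -0.316  0.   ]
pad_l [ 0.605 -0.065  0.014]
pad_r [ 0.608 -0.213  0.014]
pad_tl [ 0.698 -0.071  0.014]
cup [ 0.724 -0.209  0.   ]
green [ 0.732 -0.054  0.   ]
[ 6.01921036e-01 -3.22255484e-01 -2.77555756e-17] [ 5.57311306e-01 -3.24081841e-01  2.77555756e-17]
```

View pics/s2.png

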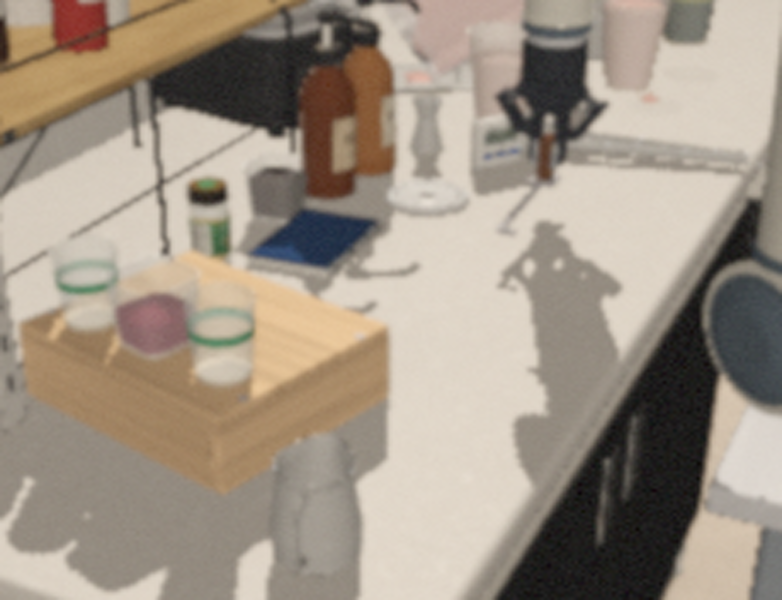

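```bash
python3 -m creep '[[[4,28,0,-1.6,1],[5,30,0,-1.6,1],[5,30,0,-1.6,1],[5,30,0,-1.6,1],[5,25,0,-1.6,1],[20,14,0,-1.6,1],[20,14,0,-1.6,1],[20,14,0,-1.5,1],[20,14,0,-1.5,1],[0,0,0,0,1]]]' 100; cat >> h.py <<'E'
M=np.array([.561,.1055]);YAW=np.radians(76)
def rep():
    s=state();R=toolR(s);a=np.degrees(np.arctan2(R[1,2],R[0,2]));p=s['eef_pos']
    hy=np.radians(a+90);h=np.array([np.cos(hy),np.sin(hy)])
    ex=np.array([np.cos(YAW),np.sin(YAW)]);ey=np.array([-ex[1],ex[0]])
    f=p[:2]+.170*h-M;g=p[:2]-M
    print('t',round(s['clock'],2),'tcp',p.round(4),'hookyaw',round(a+90,2),'finger(rod) mouth xy mm',(1e3*np.array([f@ex,f@ey])).round(1),'grip',(1e3*np.array([g@ex,g@ey])).round(1))
    F=s['ft_force'];T=s['ft_torque'];print('F mouth',round(F[:2]@ex,2),round(F[:2]@ey,2),round(F[2],2),'T',T.round(3),'w',round(s['grip_width'],4))
    return s
E
python3 - <<'E'
from h import *
rep()
c=grab_frame('top');cv2.imwrite('pics/t3.png',cv2.resize(c[120:250,200:420],None,fx=3.6,fy=3.6,interpolation=cv2.INTER_CUBIC)[:,:,::-1])
c=grab_frame('wrist');cv2.imwrite('pics/w3.png',c[:,:,::-1])
E
```

```text
clock: 5.35
eef_pos: [0.5651, -0.1408, 0.0564]
orientation: [-0.433, 0.441, -0.55, 0.561]
ft_force: [-0.8, 0.0, -3.6]
grip_width: 0.0146
t 5.35 tcp [ 0.5651 -0.1408  0.0564] hookyaw 76.38 finger(rod) mouth xy mm [-68.  -62.4] grip [-238.   -63.6]
F mouth -0.18 0.73 -3.59 T [-0.033  0.069 -0.042] w 0.0146
```

View pics/t3.png

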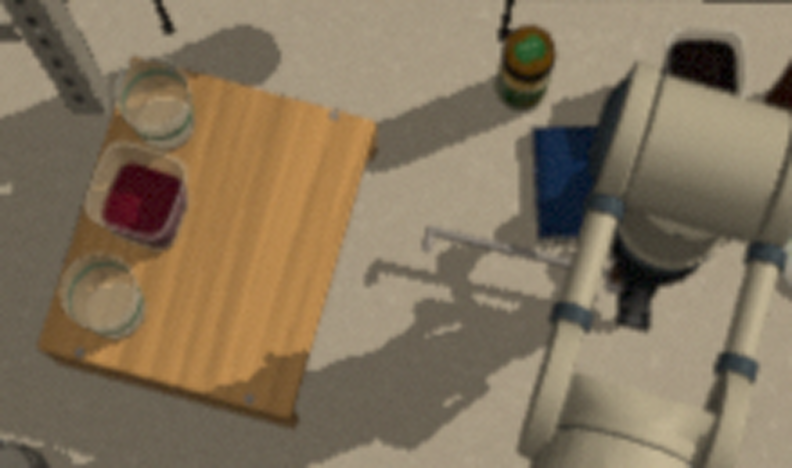

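View pics/w3.png

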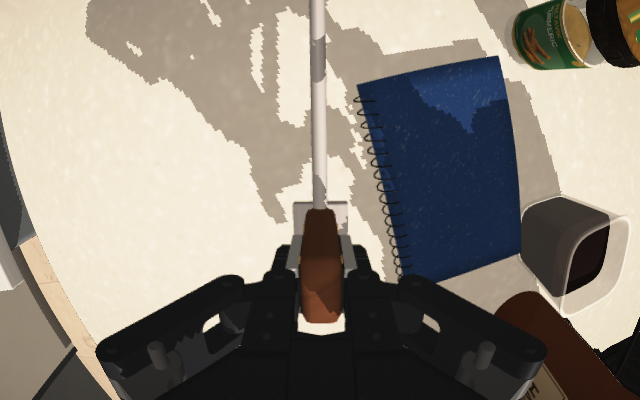

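```bash
python3 - <<'E'
from h import *
s=state()
for n,uv in dict(corner=(430,236),finger=(427,247),rodnear=(565,264),).items():
    p=pix2w('top',(uv[0]/3.6+200-.4,uv[1]/3.6+120-.4),s['eef_pos'][2]-.017);print(n,p.round(4))
    ex=np.array([np.cos(YAW),np.sin(YAW)]);ey=np.array([-ex[1],ex[0]]);print(((p[:2]-M)@ex*1e3).round(1),((p[:2]-M)@ey*1e3).round(1))
# front edge line on top plane
for uv in ((375,122),(335,258),(296,410)):
    p=pix2w('top',(uv[0]/3.6+200-.4,uv[1]/3.6+120-.4),.085);print('edge',p.round(4),((p[:2]-M)@ex*1e3).round(1),((p[:2]-M)@ey*1e3).round(1))
E
```

```text
corner [0.5972 0.0278 0.0391]
-66.6 -54.0
finger [0.5878 0.0302 0.0391]
-66.6 -44.2
rodnear [ 0.5751 -0.0852  0.0391]
-181.7 -59.8
edge [0.6814 0.0747 0.085 ] -0.7 -124.2
edge [0.567  0.1049 0.085 ] 0.8 -5.9
edge [0.4436 0.1329 0.085 ] -1.8 120.5
```

```bash
python3 -m creep '[[[6,0,1,0,1],[8,-2,1,0,1],[8,-2,1,0,1],[4,-2,0,-0.3,1],[0,0,0,0,1]]]' 100; python3 -c "
from h import *
rep()"
```

```text
clock: 5.87
eef_pos: [0.5887, -0.1525, 0.0586]
orientation: [-0.429, 0.441, -0.552, 0.562]
ft_force: [-1.0, 0.7, -3.2]
grip_width: 0.0148
t 5.87 tcp [ 0.5887 -0.1525  0.0586] hookyaw 75.92 finger(rod) mouth xy mm [-73.6 -89.5] grip [-243.6  -89.3]
F mouth 0.42 1.13 -3.22 T [-0.078  0.037  0.005] w 0.0148
```

```bash
python3 - <<'E'
from h import *
c=grab_frame('top');cv2.imwrite('pics/t4.png',cv2.resize(c[165:215,300:380],None,fx=10,fy=10,interpolation=cv2.INTER_CUBIC)[:,:,::-1])
rep()
E
```

```text
t 5.92 tcp [ 0.5884 -0.1524  0.0586] hookyaw 75.94 finger(rod) mouth xy mm [-73.6 -89.2] grip [-243.6  -89. ]
F mouth 0.97 -0.35 -3.79 T [-0.019  0.038 -0.005] w 0.015
```

View pics/t4.png

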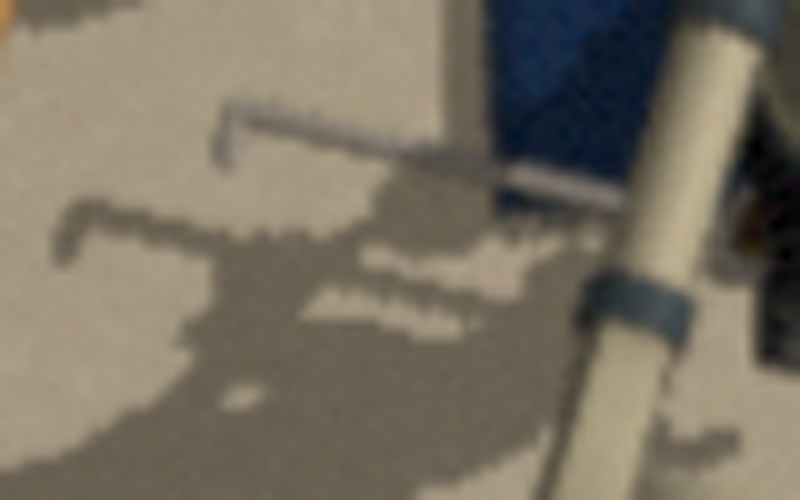

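```bash
python3 - <<'E'
from h import *
s=state();ex=np.array([np.cos(YAW),np.sin(YAW)]);ey=np.array([-ex[1],ex[0]]);q=[]
for z in (.041,.036):
  for uv in ((240,113),(600,191),(226,150)):
    p=pix2w('top',(uv[0]/10+300-.45,uv[1]/10+165-.45),z);q.append(p);print(p.round(4),((p[:2]-M)@ex*1e3).round(1),((p[:2]-M)@ey*1e3).round(1))
  d=q[-3]-q[-2];print(np.degrees(np.arctan2(d[1],d[0])))
E
```

```text
[0.6259 0.0145 0.041 ] -72.6 -84.9
[ 0.6034 -0.0943  0.041 ] -183.6 -89.5
[0.6143 0.0186 0.041 ] -71.4 -72.7
78.34513764006672
[0.6272 0.0144 0.036 ] -72.4 -86.2
[ 0.6046 -0.0948  0.036 ] -183.8 -90.8
[0.6155 0.0185 0.036 ] -71.2 -74.0
78.34513764006668
```

```bash
python3 - <<'E'
from h import *
print(w2pix('side',[[.6143,.0186,.03],[.6143,.0186,.041],[.6034,-.0943,.041]]))
c=grab_frame('side');cv2.imwrite('pics/s4.png',cv2.resize(c[160:240,290:390],None,fx=7,fy=7,interpolation=cv2.INTER_CUBIC)[:,:,::-1])
E
```

```text
[[302.03419228 213.85301142]
 [301.93125493 211.03794818]
 [319.52332845 198.38948414]]
```

View pics/s4.png

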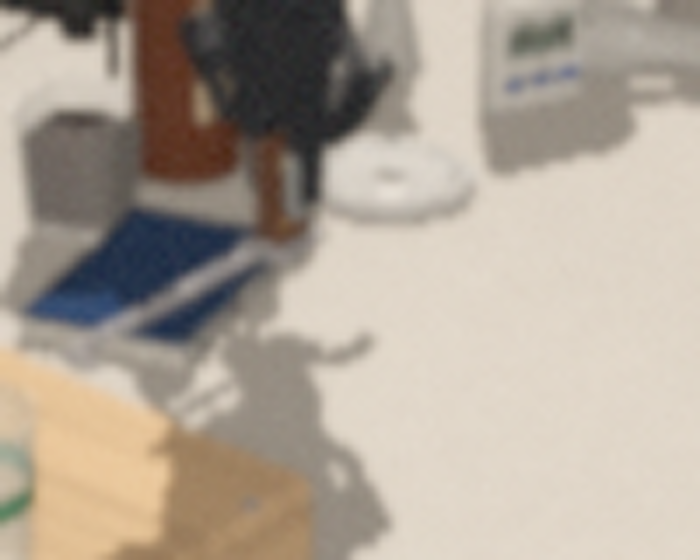

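```bash
python3 -m creep '[[[3,11,-2,-0.5,1],[3,12,-2,-0.5,1],[3,12,-2,0,1],[3,12,-1,0,1],[0,0,0,0,1]]]' 100; python3 -c "
from h import *
rep()"
```

```text
clock: 6.38
eef_pos: [0.5995, -0.1043, 0.0513]
orientation: [-0.423, 0.435, -0.557, 0.567]
ft_force: [0.4, 0.0, -2.7]
grip_width: 0.0153
t 6.38 tcp [ 0.5995 -0.1043  0.0513] hookyaw 74.73 finger(rod) mouth xy mm [-24.3 -91.9] grip [-194.2  -88.1]
F mouth 0.1 -0.35 -2.72 T [-0.067  0.012 -0.044] w 0.0153
```

```bash
python3 -m creep '[[[2.5,10,-2,0,1],[2.5,10,-1,0,1],[2.5,10,0,0,1],[2.5,10,0,0,1],[2.5,10,0,0,1],[2.5,10,0,0,1],[2.5,10,0,0,1],[2,8,0,0,1],[0,0,0,0,1]]]' 100; python3 -c "
from h import *
rep()"
```

```text
clock: 7.13
eef_pos: [0.6208, -0.0166, 0.0483]
orientation: [-0.424, 0.436, -0.557, 0.566]
ft_force: [-0.5, 0.4, -3.1]
grip_width: 0.0148
t 7.13 tcp [ 0.6208 -0.0166  0.0483] hookyaw 74.88 finger(rod) mouth xy mm [ 66.  -90.9] grip [-104.   -87.6]
F mouth 0.22 0.61 -3.1 T [-0.038  0.053 -0.058] w 0.0148
```

```bash
for i in 1; do python3 -m creep '[[[0.7,3,0,0,1],[0.7,3,0,0,1],[0,0,0,0,1]]]'; python3 -c "
from h import *
rep()"; done
```

```text
clock: 7.38
eef_pos: [0.6225, -0.0098, 0.0483]
orientation: [-0.424, 0.436, -0.557, 0.566]
ft_force: [-0.3, -0.3, -3.6]
grip_width: 0.0148
t 7.38 tcp [ 0.6225 -0.0098  0.0483] hookyaw 74.92 finger(rod) mouth xy mm [ 73.  -90.8] grip [-97.  -87.6]
F mouth -0.38 0.19 -3.57 T [-0.046 -0.034  0.013] w 0.0148
```

```bash
python3 -m creep '[[[0.7,3,0,0,1],[0.5,2,0,0,1],[0,0,0,0,1]]]'; python3 -c "
from h import *
rep()"
```

```text
clock: 7.63
eef_pos: [0.6237, -0.0054, 0.0483]
orientation: [-0.423, 0.436, -0.557, 0.566]
ft_force: [0.3, 0.6, -2.2]
grip_width: 0.0148
t 7.63 tcp [ 0.6237 -0.0054  0.0483] hookyaw 74.84 finger(rod) mouth xy mm [ 77.5 -91.1] grip [-92.5 -87.7]
F mouth 0.61 -0.12 -2.2 T [ 0.005 -0.002  0.034] w 0.0148
```

```bash
python3 -m creep '[[[0.5,2,0,0,1],[0.5,2,0,0,1],[0,0,0,0,1]]]'; python3 -c "
from h import *
rep()"
```

```text
clock: 7.88
eef_pos: [0.6245, -0.0031, 0.0485]
orientation: [-0.422, 0.436, -0.556, 0.567]
ft_force: [-0.4, 0.4, -2.3]
grip_width: 0.0148
t 7.88 tcp [ 0.6245 -0.0031  0.0485] hookyaw 74.75 finger(rod) mouth xy mm [ 79.9 -91.6] grip [-90.1 -87.9]
F mouth 0.29 0.47 -2.33 T [-0.032 -0.023 -0.029] w 0.0148
```

```bash
python3 -m creep '[[[0.5,2,0,0,1],[0.2,1,0,0,1],[0,0,0,0,1]]]'; python3 -c "
from h import *
rep()"
```

```text
clock: 8.13
eef_pos: [0.6251, -0.0011, 0.0487]
orientation: [-0.421, 0.436, -0.556, 0.568]
ft_force: [-1.1, -1.3, -2.6]
grip_width: 0.0148
t 8.13 tcp [ 0.6251 -0.0011  0.0487] hookyaw 74.69 finger(rod) mouth xy mm [ 82.  -91.9] grip [-88. -88.]
F mouth -1.57 0.75 -2.64 T [-0.219  0.15   0.157] w 0.0148
```

```bash
python3 -m creep '[[[0.5,2,0,0,1],[0,0,0,0,1]]]'; python3 -c "
from h import *
rep()"
```

```text
clock: 8.3
eef_pos: [0.6256, 0.0007, 0.0488]
orientation: [-0.421, 0.436, -0.556, 0.568]
ft_force: [0.0, -0.7, -1.9]
grip_width: 0.0149
t 8.3 tcp [0.6256 0.0007 0.0488] hookyaw 74.67 finger(rod) mouth xy mm [ 83.9 -91.9] grip [-86. -88.]
F mouth -0.65 -0.19 -1.95 T [-0.043  0.115  0.084] w 0.0149
```

```bash
cat >> h.py <<'E'
def avg(n=8):
    F=[];T=[]
    ex=np.array([np.cos(YAW),np.sin(YAW)]);ey=np.array([-ex[1],ex[0]])
    for i in range(n):
        grab_frame('top');s=state();F.append(s['ft_force']);T.append(s['ft_torque'])
    F=np.mean(F,0);T=np.mean(T,0);print('AVG F mouth',round(F[:2]@ex,2),round(F[:2]@ey,2),round(F[2],2),'T mouth',round(T[:2]@ex,3),round(T[:2]@ey,3),round(T[2],3))
E
python3 -c "
from h import *
avg();rep()"
```

```text
AVG F mouth -0.99 0.06 -1.97 T mouth 0.025 0.138 0.034
t 8.7 tcp [0.6255 0.0007 0.0487] hookyaw 74.68 finger(rod) mouth xy mm [ 83.8 -91.9] grip [-86.1 -88. ]
F mouth -0.89 0.2 -1.79 T [-0.063  0.049  0.021] w 0.0148
```

```bash
python3 -m creep '[[[0.5,2,0,0,1],[0,0,0,0,1]]]'; python3 -c "
from h import *
avg(6);rep()"
```

```text
clock: 8.87
eef_pos: [0.6259, 0.0023, 0.0487]
orientation: [-0.421, 0.437, -0.556, 0.568]
ft_force: [-0.8, 0.5, -2.8]
grip_width: 0.0153
AVG F mouth -0.25 0.04 -2.65 T mouth -0.032 0.035 0.019
t 9.17 tcp [0.6259 0.0023 0.0486] hookyaw 74.66 finger(rod) mouth xy mm [ 85.5 -91.9] grip [-84.4 -87.9]
F mouth -0.51 -0.01 -2.4 T [-0.039 -0.049  0.006] w 0.0152
```

```bash
python3 -m creep '[[[0.5,2,0,0,1],[0.5,2,0,0,1],[0,0,0,0,1]]]'; python3 -c "
from h import *
avg(6);rep()"
```

```text
clock: 9.42
eef_pos: [0.6267, 0.0052, 0.0489]
orientation: [-0.42, 0.437, -0.556, 0.569]
ft_force: [0.1, -0.0, -2.2]
grip_width: 0.0146
AVG F mouth -1.43 -0.03 -2.9 T mouth -0.007 0.177 -0.005
t 9.72 tcp [0.6267 0.0052 0.0488] hookyaw 74.61 finger(rod) mouth xy mm [ 88.5 -92.2] grip [-81.5 -88. ]
F mouth -1.11 -0.14 -3.34 T [-0.136  0.072 -0.054] w 0.0148
```

```bash
python3 -m creep '[[[0.5,2,0,0,1],[0.2,1,0,0,1],[0,0,0,0,1]]]'; python3 -c "
from h import *
avg(6);rep()"
```

```text
clock: 9.97
eef_pos: [0.6273, 0.0073, 0.0491]
orientation: [-0.419, 0.437, -0.556, 0.569]
ft_force: [-1.7, -2.4, -1.9]
grip_width: 0.0151
AVG F mouth -2.43 0.46 -1.63 T mouth 0.046 0.331 0.046
t 10.27 tcp [0.6272 0.0073 0.0489] hookyaw 74.58 finger(rod) mouth xy mm [ 90.7 -92.2] grip [-79.2 -88. ]
F mouth -2.59 0.71 -1.23 T [-0.316  0.115  0.   ] w 0.0149
```

```bash
python3 - <<'E'
from h import *
c=grab_frame('wrist');cv2.imwrite('pics/w5.png',c[:,:,::-1])
c=grab_frame('side');cv2.imwrite('pics/s5.png',cv2.resize(c[140:240,250:370],None,fx=6,fy=6,interpolation=cv2.INTER_CUBIC)[:,:,::-1])
E
```

```text
(no output)
```

View pics/w5.png

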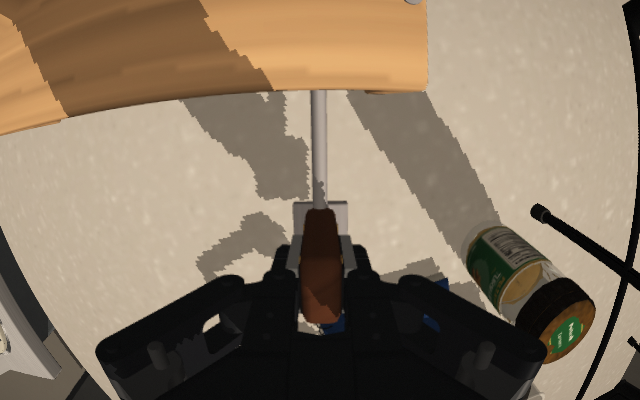

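View pics/s5.png

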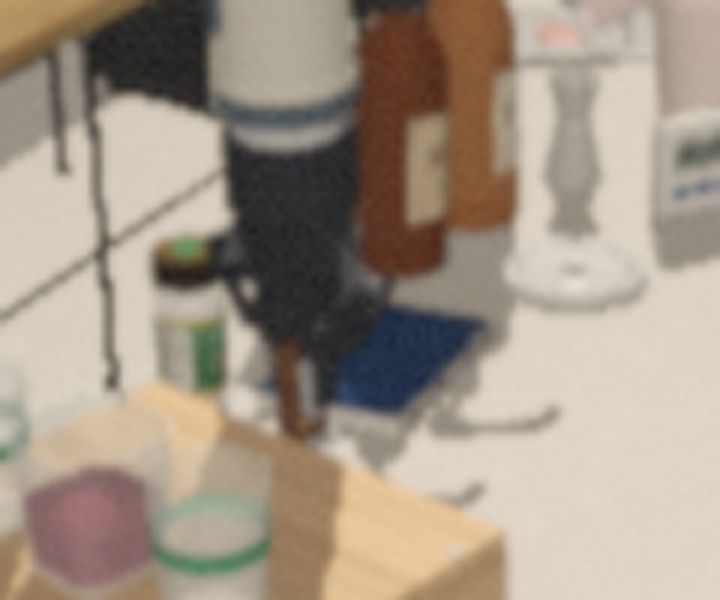

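```bash
python3 - <<'E'
from h import *
s=state();ex=np.array([np.cos(YAW),np.sin(YAW)]);ey=np.array([-ex[1],ex[0]])
for uv in ((427,90),(350,90),(280,91),(200,98),(130,106),(60,119),(5,132)):
    p=wpix2w(uv,.085,s);print(uv,p.round(4),((p[:2]-M)@ex*1e3).round(1),((p[:2]-M)@ey*1e3).round(1))
E
```

```text
(427, 90) [0.684  0.0755 0.085 ] 0.6 -126.7
(350, 90) [0.6581 0.0812 0.085 ] -0.0 -100.1
(280, 91) [0.6358 0.0871 0.085 ] 0.3 -77.0
(200, 98) [0.6084 0.0939 0.085 ] 0.2 -48.8
(130, 106) [0.5795 0.1018 0.085 ] 0.9 -18.8
(60, 119) [0.5395 0.1124 0.085 ] 1.5 22.6
(5, 132) [0.4908 0.1257 0.085 ] 2.6 73.0
```

```bash
python3 - <<'E'
from h import *
s=state();ex=np.array([np.cos(YAW),np.sin(YAW)]);ey=np.array([-ex[1],ex[0]]);q=[]
im=cv2.imread('pics/w5.png').astype(float)
for v in (95,110,130,150,170,190):
    g=im[v,300:340].mean(1);print(v,g.round().astype(int).tolist())
for uv in ((318.5,95),(320,195)):
    p=wpix2w(uv,.031,s);q.append(p);print(uv,p.round(4),((p[:2]-M)@ex*1e3).round(1),((p[:2]-M)@ey*1e3).round(1))
d=q[0]-q[1];print(np.degrees(np.arctan2(d[1],d[0])))
E
```

```text
95 [182, 182, 181, 183, 182, 182, 182, 182, 182, 170, 133, 72, 85, 100, 112, 124, 136, 148, 161, 162, 164, 165, 165, 162, 154, 140, 145, 172, 181, 181, 180, 180, 180, 180, 181, 180, 180, 182, 184, 184]
110 [183, 182, 181, 182, 183, 182, 183, 182, 182, 182, 153, 69, 81, 96, 109, 122, 136, 145, 156, 162, 165, 167, 166, 163, 155, 143, 159, 176, 183, 182, 183, 182, 183, 182, 183, 182, 185, 184, 185, 185]
130 [183, 183, 183, 183, 182, 183, 183, 183, 183, 183, 158, 108, 76, 91, 106, 118, 131, 142, 152, 160, 164, 167, 168, 166, 159, 148, 146, 167, 180, 182, 182, 181, 182, 183, 182, 184, 184, 184, 184, 185]
150 [114, 115, 116, 116, 116, 116, 120, 134, 134, 173, 170, 130, 73, 85, 101, 114, 126, 137, 148, 157, 163, 168, 168, 167, 162, 153, 145, 167, 185, 184, 186, 186, 187, 187, 186, 185, 185, 184, 184, 184]
170 [114, 114, 113, 113, 114, 113, 134, 173, 174, 174, 179, 156, 90, 79, 94, 109, 122, 133, 143, 153, 162, 168, 170, 169, 163, 155, 147, 165, 183, 183, 183, 183, 183, 184, 184, 185, 185, 185, 185, 186]
190 [116, 117, 116, 116, 116, 115, 115, 123, 169, 182, 186, 172, 138, 72, 78, 83, 85, 89, 91, 93, 94, 93, 93, 115, 165, 159, 144, 165, 186, 185, 185, 184, 184, 184, 184, 185, 185, 185, 186, 186]
(318.5, 95) [0.6475 0.0831 0.031 ] -0.8 -89.3
(320, 195) [0.6342 0.0324 0.031 ] -53.3 -88.8
75.37069816929642
```

```bash
python3 -m creep '[[[-1,-4,0,0.3,1],[-1,-4,0,0.3,1],[-1,-4,0,0.2,1],[-0.5,-2,0,0,1],[0,0,0,0,1]]]'; python3 -c "
from h import *
avg(4);rep()"
```

```text
clock: 10.78
eef_pos: [0.6235, -0.0064, 0.0483]
orientation: [-0.425, 0.441, -0.553, 0.565]
ft_force: [0.8, 0.5, -2.7]
grip_width: 0.015
AVG F mouth -0.57 -0.13 -2.9 T mouth -0.01 0.044 0.02
t 10.98 tcp [ 0.6237 -0.0059  0.0484] hookyaw 75.56 finger(rod) mouth xy mm [ 77.1 -89.1] grip [-92.9 -87.7]
F mouth 0.15 -0.7 -1.88 T [-0.002  0.048 -0.034] w 0.0146
```

```bash
python3 -m creep '[[[-3,0.3,0,0,1],[-3,0.7,0,0,1],[-2,0.5,0,0,1],[0,0,0,0,1]]]'; python3 -c "
from h import *
avg(3);rep()"
```

```text
clock: 11.32
eef_pos: [0.6149, -0.0037, 0.0483]
orientation: [-0.425, 0.441, -0.553, 0.565]
ft_force: [0.6, 0.7, -3.0]
grip_width: 0.015
AVG F mouth -0.08 0.02 -2.63 T mouth -0.007 0.022 0.043
t 11.47 tcp [ 0.6153 -0.0038  0.0484] hookyaw 75.58 finger(rod) mouth xy mm [ 77.  -80.4] grip [-93.  -79.1]
F mouth -0.47 -0.54 -2.64 T [-0.003  0.009  0.043] w 0.0151
```

```bash
python3 -m creep '[[[-2,0.5,0,0,1],[-2,0.5,0,0,1],[-2,0.5,0,0,1],[0,0,0,0,1]]]'; python3 -c "
from h import *
avg(3);rep()"
```

```text
clock: 11.8
eef_pos: [0.6089, -0.0022, 0.0484]
orientation: [-0.425, 0.441, -0.553, 0.565]
ft_force: [0.2, -0.1, -3.3]
grip_width: 0.0149
AVG F mouth -0.15 -0.38 -2.11 T mouth -0.019 0.046 -0.023
t 11.95 tcp [ 0.6093 -0.0023  0.0485] hookyaw 75.57 finger(rod) mouth xy mm [ 77.  -74.2] grip [-93.  -72.9]
F mouth 0.07 -0.44 -2.69 T [-0.048 -0.059 -0.03 ] w 0.0147
```

```bash
python3 -m creep '[[[-2,0.5,0,0,1],[-2,0.5,0,0,1],[-2,0.5,0,0,1],[0,0,0,0,1]]]'; python3 -c "
from h import *
avg(3);rep()"
```

```text
clock: 12.28
eef_pos: [0.6028, -0.0008, 0.0485]
orientation: [-0.425, 0.441, -0.553, 0.565]
ft_force: [-0.6, -0.4, -2.2]
grip_width: 0.0144
AVG F mouth 0.71 -0.01 -2.62 T mouth -0.007 0.029 0.018
t 12.43 tcp [ 0.6032 -0.0009  0.0486] hookyaw 75.56 finger(rod) mouth xy mm [ 77. -68.] grip [-93.  -66.7]
F mouth -0.61 -0.39 -2.53 T [-0.026 -0.026  0.023] w 0.0149
```

```bash
cat > chk.py <<'E'
from h import *
import sys
F=[];T=[];ex=np.array([np.cos(YAW),np.sin(YAW)]);ey=np.array([-ex[1],ex[0]])
for i in range(3):
    grab_frame('top');s=state();F.append(s['ft_force']);T.append(s['ft_torque'])
F=np.mean(F,0);T=np.mean(T,0)
print('AVG F',round(F[:2]@ex,2),round(F[:2]@ey,2),round(F[2],2),'Tz',round(T[2],3));rep()
sys.exit(int(abs(F[:2]@ey)>.9 or abs(T[2])>.09 or abs(F[:2]@ex)>2))
E
python3 -m creep '[[[-2,0.5,0,0,1],[-2,0.5,0,0,1],[0,0,0,0,1]]]' >/dev/null && python3 chk.py && python3 -m creep '[[[-2,0.5,0,0,1],[-2,0.5,0,0,1],[0,0,0,0,1]]]' >/dev/null && python3 chk.py && python3 -m creep '[[[-2,0.5,0,0,1],[-2,0.5,0,0,1],[0,0,0,0,1]]]' >/dev/null && python3 chk.py && python3 -m creep '[[[-2,0.5,0,0,1],[-2,0.5,0,0,1],[0,0,0,0,1]]]'>/dev/null && python3 chk.py
```

```text
AVG F 0.15 -0.08 -2.8 Tz 0.028
t 12.83 tcp [5.993e-01 1.000e-04 4.860e-02] hookyaw 75.56 finger(rod) mouth xy mm [ 76.9 -64. ] grip [-93.1 -62.6]
F mouth -0.41 -0.54 -3.26 T [-0.039 -0.017 -0.013] w 0.0145
AVG F -0.37 -0.04 -2.94 Tz -0.002
t 13.23 tcp [0.5953 0.001  0.0486] hookyaw 75.55 finger(rod) mouth xy mm [ 76.9 -59.9] grip [-93.1 -58.6]
F mouth -0.6 -0.34 -3.27 T [-0.045  0.016 -0.01 ] w 0.0147
AVG F 0.04 0.0 -3.35 Tz -0.015
t 13.63 tcp [0.5914 0.0019 0.0487] hookyaw 75.54 finger(rod) mouth xy mm [ 76.9 -55.9] grip [-93.1 -54.5]
F mouth 0.26 -0.17 -2.78 T [-0.035  0.005 -0.046] w 0.0147
AVG F 0.12 0.01 -2.94 Tz -0.006
t 14.03 tcp [0.5874 0.0029 0.0487] hookyaw 75.54 finger(rod) mouth xy mm [ 76.8 -51.8] grip [-93.2 -50.4]
F mouth 0.39 0.05 -3.31 T [-0.004  0.027 -0.001] w 0.0148
```

```bash
python3 -m creep '[[[-2.5,0.6,0,0,1],[-2.5,0.6,0,0,1],[0,0,0,0,1]]]' >/dev/null && python3 chk.py && python3 -m creep '[[[-2.5,0.6,0,0,1],[-2.5,0.6,0,0,1],[0,0,0,0,1]]]' >/dev/null && python3 chk.py && python3 -m creep '[[[-2.5,0.6,0,0,1],[-2.5,0.6,0,0,1],[0,0,0,0,1]]]' >/dev/null && python3 chk.py && python3 -m creep '[[[-2.5,0.6,0,0,1],[-2.5,0.6,0,0,1],[0,0,0,0,1]]]'>/dev/null && python3 chk.py && python3 -m creep '[[[-2.5,0.6,0,0,1],[-2.5,0.6,0,0,1],[0,0,0,0,1]]]'>/dev/null && python3 chk.py && python3 -m creep '[[[-2.5,0.6,0,0,1],[-2.5,0.6,0,0,1],[0,0,0,0,1]]]'>/dev/null && python3 chk.py
```

```text
AVG F -0.06 -0.3 -2.61 Tz 0.012
t 14.43 tcp [0.5824 0.0041 0.0488] hookyaw 75.53 finger(rod) mouth xy mm [ 76.8 -46.7] grip [-93.2 -45.3]
F mouth -0.26 -0.02 -2.14 T [ 0.005 -0.033  0.011] w 0.0147
AVG F -0.06 0.09 -2.41 Tz 0.002
t 14.83 tcp [0.5775 0.0052 0.0488] hookyaw 75.52 finger(rod) mouth xy mm [ 76.7 -41.7] grip [-93.3 -40.3]
F mouth -0.36 0.19 -2.33 T [-0.061  0.001  0.033] w 0.0148
AVG F -0.24 -0.07 -2.96 Tz 0.002
t 15.23 tcp [0.5726 0.0063 0.0489] hookyaw 75.51 finger(rod) mouth xy mm [ 76.6 -36.7] grip [-93.4 -35.2]
F mouth 0.38 -0.06 -3.11 T [-0.033 -0.048  0.023] w 0.0154
AVG F 0.81 0.7 -2.25 Tz -0.007
t 15.63 tcp [0.5676 0.0075 0.0489] hookyaw 75.5 finger(rod) mouth xy mm [ 76.5 -31.6] grip [-93.5 -30.1]
F mouth 0.66 0.32 -1.63 T [-0.025  0.019 -0.009] w 0.0151
AVG F 0.4 -0.26 -2.93 Tz -0.014
t 16.03 tcp [0.5627 0.0087 0.049 ] hookyaw 75.5 finger(rod) mouth xy mm [ 76.4 -26.5] grip [-93.5 -25.1]
F mouth 0.88 0.31 -2.17 T [ 0.002  0.038 -0.045] w 0.015
AVG F 0.58 -3.94 -3.78 Tz -0.582
t 16.43 tcp [0.5589 0.0096 0.0494] hookyaw 75.41 finger(rod) mouth xy mm [ 76.4 -22.9] grip [-93.6 -21.2]
F mouth 0.82 -3.47 -3.88 T [-0.194 -0.722 -0.631] w 0.0149
```

```bash
python3 -m creep '[[[1.5,-0.4,0,0,1],[1.0,-0.2,0,0,1],[0,0,0,0,1]]]' >/dev/null; python3 chk.py; python3 - <<'E'
from h import *
s=state();cv2.imwrite('pics/w6.png',grab_frame('wrist')[:,:,::-1])
E
```

```text
AVG F -0.12 -0.06 -3.07 Tz -0.029
t 16.83 tcp [0.5606 0.0091 0.0492] hookyaw 75.47 finger(rod) mouth xy mm [ 76.4 -24.5] grip [-93.6 -22.9]
F mouth 0.33 0.48 -2.41 T [-0.058  0.026  0.004] w 0.0149
```

View pics/w6.png

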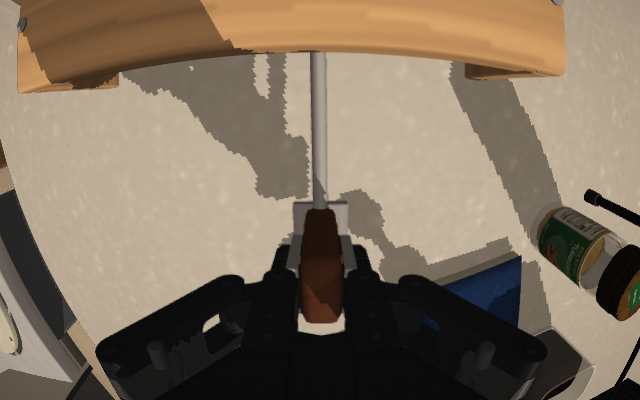

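```bash
python3 -m creep '[[[-0.5,-2,0,0,1],[-0.5,-2,0,0,1],[0,0,0,0,1]]]' >/dev/null; python3 chk.py&& python3 -m creep '[[[-0.5,-2,0,0,1],[0,0,0,0,1]]]' >/dev/null; python3 chk.py &&  python3 -m creep '[[[-0.5,-2,0,0,1],[0,0,0,0,1]]]' >/dev/null; python3 chk.py
```

```text
AVG F 1.55 -0.52 -3.95 Tz -0.105
t 17.28 tcp [0.5597 0.0064 0.0489] hookyaw 75.52 finger(rod) mouth xy mm [ 73.6 -24.2] grip [-96.4 -22.7]
F mouth 1.69 -0.65 -4.32 T [ 0.088 -0.221 -0.152] w 0.0151
AVG F 1.22 -0.89 -3.55 Tz -0.138
t 17.43 tcp [0.5597 0.0064 0.0489] hookyaw 75.53 finger(rod) mouth xy mm [ 73.5 -24.2] grip [-96.5 -22.8]
F mouth 1.14 -0.76 -3.65 T [ 0.056 -0.226 -0.132] w 0.0148
AVG F 1.44 -0.7 -3.49 Tz -0.129
t 17.58 tcp [0.5597 0.0064 0.049 ] hookyaw 75.53 finger(rod) mouth xy mm [ 73.6 -24.1] grip [-96.4 -22.7]
F mouth 1.12 -0.11 -3.34 T [ 0.1   -0.14  -0.123] w 0.015
```

```bash
python3 -m creep '[[[0.5,-2.2,0,0,1],[-0.2,-2,0,0,1],[-0.5,-2,0,0,1],[-0.5,-2,0,0,1],[0,0,0,0,1]]]' >/dev/null; python3 chk.py
```

```text
AVG F 2.37 -0.34 -3.4 Tz -0.015
t 18.15 tcp [ 0.5586 -0.0006  0.0484] hookyaw 75.63 finger(rod) mouth xy mm [ 66.4 -24.4] grip [-103.6  -23.3]
F mouth 2.02 -0.35 -3.73 T [ 0.208 -0.088 -0.02 ] w 0.0147
```

```bash
python3 -m creep '[[[-0.7,-3,0,0,1],[-0.7,-3,0,0,1],[-0.7,-3,0,0,1],[-0.7,-3,0,0,1],[-0.7,-3,0,0,1],[-0.7,-3,0,0,1],[0,0,0,0,1]]]' ; python3 chk.py; python3 - <<'E'
from h import *
s=state();cv2.imwrite('pics/w7.png',grab_frame('wrist')[:,:,::-1])
E
```

```text
clock: 18.73
eef_pos: [0.5538, -0.0198, 0.0482]
orientation: [-0.428, 0.439, -0.553, 0.564]
ft_force: [0.6, 2.1, -3.4]
grip_width: 0.0148
AVG F 1.48 -0.7 -3.64 Tz 0.022
t 18.88 tcp [ 0.5539 -0.0196  0.0483] hookyaw 75.68 finger(rod) mouth xy mm [ 46.9 -24.3] grip [-123.1  -23.4]
F mouth 1.11 -0.28 -4.31 T [ 0.101 -0.021  0.004] w 0.015
```

View pics/w7.png

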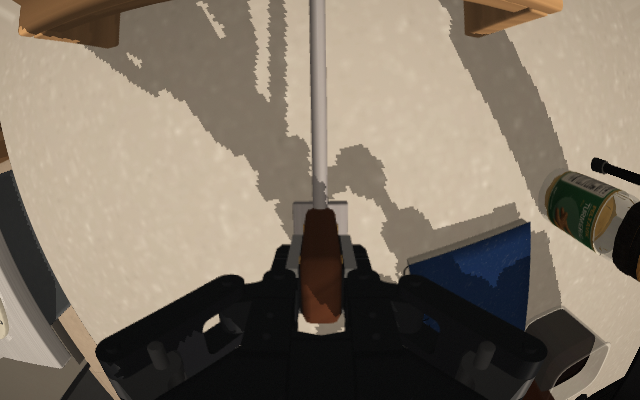

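```bash
python3 -m creep '[[[-1,-4,0,0,1],[-1,-4,0,0,1],[-1,-4,0,0,1],[-1,-4,0,0,1],[-1,-4,0,0,1],[-1,-4,0,0,1],[-1,-4,0,0,1],[-1,-4,0,0,1],[-1,-4,0,0,1],[0,0,0,0,1]]]' ; python3 chk.py; python3 - <<'E'
from h import *
s=state();cv2.imwrite('pics/w8.png',grab_frame('wrist')[:,:,::-1])
c=grab_frame('top');cv2.imwrite('pics/t8.png',cv2.resize(c[120:250,200:420],None,fx=3.6,fy=3.6,interpolation=cv2.INTER_CUBIC)[:,:,::-1])
E
```

```text
clock: 19.77
eef_pos: [0.544, -0.0581, 0.0479]
orientation: [-0.429, 0.439, -0.553, 0.563]
ft_force: [0.8, 3.1, -2.9]
grip_width: 0.0152
AVG F 0.8 0.17 -3.22 Tz 0.008
t 19.92 tcp [ 0.5442 -0.0577  0.048 ] hookyaw 75.74 finger(rod) mouth xy mm [  7.5 -23.9] grip [-162.5  -23.1]
F mouth 0.47 -0.28 -3.18 T [ 0.029 -0.003 -0.001] w 0.0147
```

View pics/t8.png

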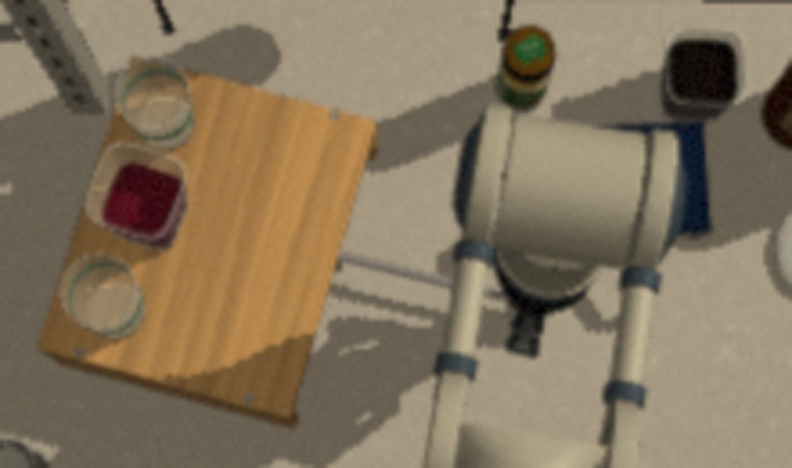

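View pics/w8.png

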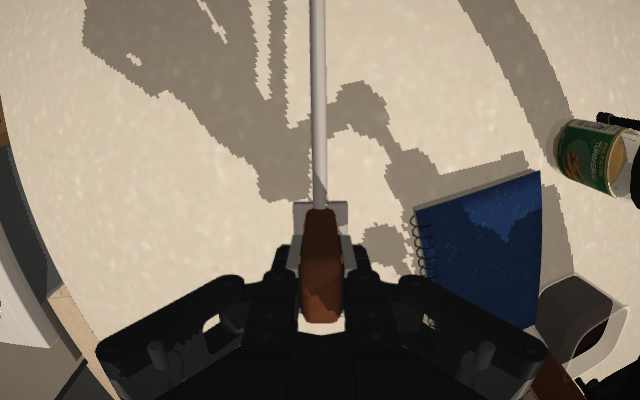

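```bash
python3 -m creep '[[[-1,-4,0,0,1],[-1,-4,0,0,1],[-0.8,-3,0,0,1],[-0.8,-3,0,0,1],[-0.6,-2.5,0,0,1],[-0.5,-2,0,0,1],[0,0,0,0,1]]]' ; python3 chk.py; python3 -m creep '[[[-0.5,-2,0,0,1],[-0.5,-2,0,0,1],[0,0,0,0,1]]]' ; python3 chk.py;
```

```text
clock: 20.6
eef_pos: [0.5396, -0.0758, 0.0478]
orientation: [-0.43, 0.439, -0.553, 0.562]
ft_force: [0.6, 3.1, -3.9]
grip_width: 0.0151
AVG F 2.12 -0.01 -3.33 Tz -0.06
t 20.75 tcp [ 0.5397 -0.0757  0.0478] hookyaw 75.85 finger(rod) mouth xy mm [-10.9 -23.5] grip [-180.9  -23.1]
F mouth 1.29 -0.2 -3.72 T [ 0.218 -0.065 -0.092] w 0.0153
clock: 21.0
eef_pos: [0.5387, -0.0795, 0.0478]
orientation: [-0.431, 0.439, -0.553, 0.562]
ft_force: [0.1, 2.0, -3.8]
grip_width: 0.0145
AVG F 2.01 -0.18 -4.07 Tz -0.071
t 21.15 tcp [ 0.5387 -0.0795  0.0478] hookyaw 75.88 finger(rod) mouth xy mm [-14.9 -23.5] grip [-184.9  -23.1]
F mouth 2.16 0.25 -3.56 T [ 0.141 -0.081 -0.078] w 0.015
```

```bash
python3 -m creep '[[[-0.5,-2,0,0,1],[-0.5,-2,0,0,1],[0,0,0,0,1]]]' ; python3 chk.py; python3 - <<'E'
from h import *
c=grab_frame('top');cv2.imwrite('pics/t9.png',cv2.resize(c[160:240,270:370],None,fx=7,fy=7,interpolation=cv2.INTER_CUBIC)[:,:,::-1])
E
```

```text
clock: 21.4
eef_pos: [0.5378, -0.0833, 0.0478]
orientation: [-0.431, 0.439, -0.553, 0.562]
ft_force: [0.9, 2.0, -3.5]
grip_width: 0.0152
AVG F 2.82 -0.38 -3.53 Tz -0.093
t 21.55 tcp [ 0.5377 -0.0833  0.0478] hookyaw 75.9 finger(rod) mouth xy mm [-18.8 -23.4] grip [-188.8  -23.1]
F mouth 3.24 -0.21 -3.82 T [ 0.148 -0.078 -0.092] w 0.0149
```

View pics/t9.png

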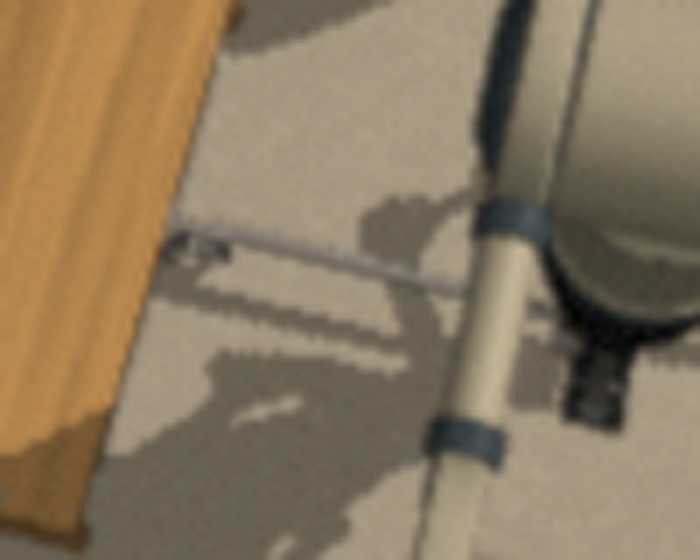

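```bash
python3 -m creep '[[[-0.5,-2,0,0,1],[0,0,0,0,1]]]' ; python3 chk.py;  python3 -m creep '[[[-0.5,-2,0,0,1],[0,0,0,0,1]]]' ; python3 chk.py
```

```text
clock: 21.77
eef_pos: [0.5373, -0.0852, 0.0478]
orientation: [-0.431, 0.439, -0.553, 0.562]
ft_force: [1.0, 1.4, -3.9]
grip_width: 0.0149
AVG F 1.81 -0.12 -3.11 Tz -0.073
t 21.92 tcp [ 0.5373 -0.0852  0.0479] hookyaw 75.91 finger(rod) mouth xy mm [-20.8 -23.4] grip [-190.8  -23.2]
F mouth 1.98 -0.25 -2.57 T [ 0.064 -0.07  -0.129] w 0.0149
clock: 22.08
eef_pos: [0.5368, -0.0869, 0.0477]
orientation: [-0.431, 0.439, -0.553, 0.562]
ft_force: [1.6, 1.4, -4.0]
grip_width: 0.0149
AVG F 1.63 -0.27 -3.51 Tz -0.123
t 22.23 tcp [ 0.5369 -0.0869  0.0478] hookyaw 75.93 finger(rod) mouth xy mm [-22.6 -23.4] grip [-192.6  -23.1]
F mouth 1.91 -0.46 -3.26 T [ 0.108 -0.078 -0.083] w 0.0149
```

```bash
python3 -m creep '[[[-0.5,-2,0,0,1],[0,0,0,0,1]]]' ; python3 chk.py;  python3 -m creep '[[[-0.5,-2,0,0,1],[0,0,0,0,1]]]' ; python3 chk.py
```

```text
clock: 22.4
eef_pos: [0.5366, -0.0871, 0.0473]
orientation: [-0.432, 0.438, -0.554, 0.561]
ft_force: [1.5, 0.9, -3.4]
grip_width: 0.0149
AVG F 4.1 -0.33 -4.27 Tz -0.151
t 22.55 tcp [ 0.5366 -0.0871  0.0475] hookyaw 75.97 finger(rod) mouth xy mm [-22.8 -23. ] grip [-192.8  -22.9]
F mouth 4.32 -1.18 -4.37 T [ 0.549 -0.273 -0.147] w 0.0147
clock: 22.72
eef_pos: [0.5365, -0.0871, 0.047]
orientation: [-0.433, 0.438, -0.555, 0.56]
ft_force: [0.9, 1.8, -4.3]
grip_width: 0.015
AVG F 5.87 -1.46 -5.11 Tz -0.251
t 22.87 tcp [ 0.5365 -0.0872  0.0471] hookyaw 76.02 finger(rod) mouth xy mm [-22.9 -22.8] grip [-192.9  -22.8]
F mouth 5.44 -1.87 -4.74 T [ 0.473 -0.384 -0.242] w 0.0147
```

```bash
python3 -m creep '[[[0.5,2,0.5,0,1],[0.5,2,0.5,0,1],[0,0.5,0,0,1],[0,0,0,0,1]]]' ; python3 chk.py
```

```text
clock: 23.2
eef_pos: [0.5374, -0.0852, 0.0493]
orientation: [-0.432, 0.438, -0.553, 0.562]
ft_force: [-0.6, 0.1, -3.3]
grip_width: 0.0151
AVG F 0.01 -0.37 -2.92 Tz -0.03
t 23.35 tcp [ 0.5374 -0.0851  0.0492] hookyaw 75.94 finger(rod) mouth xy mm [-20.7 -23.4] grip [-190.7  -23.2]
F mouth 0.34 -0.37 -2.41 T [-0.051 -0.062  0.004] w 0.0147
```

Free; another 2 mm in, then slide right out of the loop.

```bash
python3 -m creep '[[[0.5,2,0,0,1],[0,0,0,0,1],[2,-0.5,0,0,1],[3,-0.7,0,0,1],[4,-1,0,0,1],[4,-1,0,0,1],[4,-1,0,0,1],[0,0,0,0,1]]]' ; python3 chk.py && python3 -m creep '[[[4,-1,0,0,1],[4,-1,0,0,1],[4,-1,0,0,1],[4,-1,0,0,1],[0,0,0,0,1]]]' ; python3 chk.py; python3 - <<'E'
from h import *
c=grab_frame('top');cv2.imwrite('pics/t10.png',cv2.resize(c[160:240,270:370],None,fx=7,fy=7,interpolation=cv2.INTER_CUBIC)[:,:,::-1])
E
```

```text
clock: 24.02
eef_pos: [0.5566, -0.0879, 0.0491]
orientation: [-0.432, 0.438, -0.553, 0.561]
ft_force: [-0.4, -0.4, -4.0]
grip_width: 0.0152
AVG F 0.05 -0.07 -2.77 Tz -0.001
t 24.17 tcp [ 0.5558 -0.0876  0.0489] hookyaw 75.95 finger(rod) mouth xy mm [-18.6 -41.8] grip [-188.6  -41.6]
F mouth 1.06 -0.09 -3.08 T [-0.03   0.024 -0.034] w 0.0145
clock: 24.58
eef_pos: [0.5731, -0.092, 0.049]
orientation: [-0.432, 0.439, -0.553, 0.561]
ft_force: [-0.6, 0.1, -2.7]
grip_width: 0.0148
AVG F 0.17 0.52 -2.62 Tz 0.008
t 24.73 tcp [ 0.5724 -0.0917  0.0488] hookyaw 75.95 finger(rod) mouth xy mm [-18.6 -58.9] grip [-188.6  -58.7]
F mouth 0.15 0.79 -3.34 T [ 0.024 -0.     0.007] w 0.015
```

View pics/t10.png

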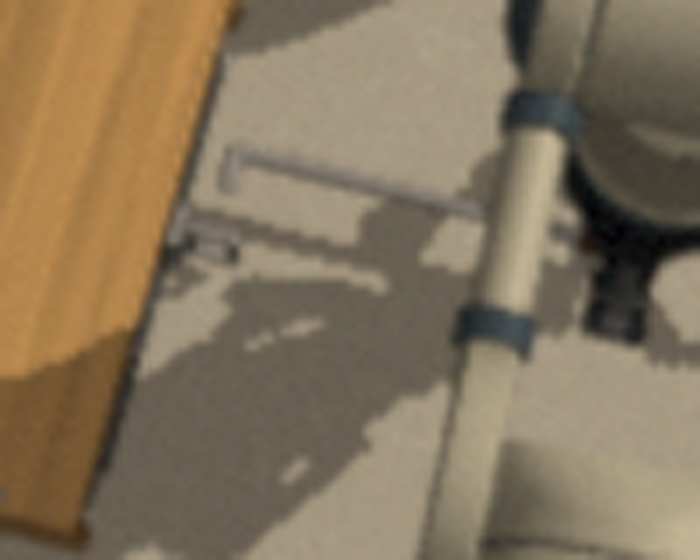

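```bash
python3 -m creep '[[[-2,-10,0.5,0,1],[-4,-16,0.5,0,1],[-4,-16,0.5,0,1],[-5,-16,0.5,0,1],[-16,-20,0.5,0,1],[-18,-22,0.5,0,1],[-18,-22,0.5,0,1],[-18,-22,0.5,0,1],[-14,-18,0,0,1],[0,0,0,0,1]]]' ; python3 chk.py
```

```text
clock: 25.62
eef_pos: [0.4656, -0.264, 0.0539]
orientation: [-0.432, 0.441, -0.552, 0.561]
ft_force: [-0.4, -0.4, -3.1]
grip_width: 0.0148
AVG F 0.15 -0.02 -2.63 Tz -0.034
t 25.77 tcp [ 0.4683 -0.2607  0.0539] hookyaw 76.36 finger(rod) mouth xy mm [-207.7    2.4] grip [-377.7    1.4]
F mouth 0.46 -0.03 -2.74 T [0.01  0.017 0.013] w 0.0149
```

```bash
python3 -m creep '[[[0,0,-7,0,1],[0,0,-8,0,1],[0,0,-7,0,1],[0,0,-4,0,1],[0,0,0,0,1],[0,0,0,0,1]]]' ; python3 chk.py
```

```text
clock: 26.27
eef_pos: [0.47, -0.2569, 0.0237]
orientation: [-0.435, 0.442, -0.551, 0.558]
ft_force: [-0.7, -0.1, -3.0]
grip_width: 0.0152
AVG F -0.15 -0.02 -2.91 Tz -0.003
t 26.42 tcp [ 0.4702 -0.2573  0.0245] hookyaw 76.68 finger(rod) mouth xy mm [-204.     2.3] grip [-3.74e+02  3.00e-01]
F mouth 0.29 0.26 -1.86 T [-0.061 -0.014  0.02 ] w 0.0154
```

```bash
python3 -m creep '[[[0,0,-1.5,0,1],[0,0,0,0,1],[0,0,0,0,1]]]' ; python3 chk.py; python3 -m creep '[[[0,0,-1.2,0,1],[0,0,0,0,1]]]' ; python3 chk.py
```

```text
clock: 26.67
eef_pos: [0.4709, -0.2578, 0.024]
orientation: [-0.436, 0.442, -0.55, 0.559]
ft_force: [0.9, 0.2, -3.4]
grip_width: 0.0144
AVG F 1.0 -0.35 -2.73 Tz -0.015
t 26.82 tcp [ 0.4707 -0.2577  0.0239] hookyaw 76.68 finger(rod) mouth xy mm [-204.3    1.7] grip [-3.743e+02 -3.000e-01]
F mouth 0.99 -0.06 -2.83 T [-0.072  0.024 -0.016] w 0.0149
clock: 26.98
eef_pos: [0.4708, -0.2579, 0.0228]
orientation: [-0.436, 0.442, -0.55, 0.559]
ft_force: [0.4, 0.6, -3.1]
grip_width: 0.0146
AVG F -0.2 -0.17 -2.54 Tz -0.004
t 27.13 tcp [ 0.4709 -0.2579  0.023 ] hookyaw 76.68 finger(rod) mouth xy mm [-204.4    1.5] grip [-374.4   -0.5]
F mouth -0.22 -0.45 -3.2 T [-0.041  0.007 -0.003] w 0.015
```

```bash
python3 -m creep '[[[0,0,-1.2,0,1],[0,0,0,0,1]]]' ; python3 chk.py; python3 -m creep '[[[0,0,-1,0,1],[0,0,0,0,1]]]' ; python3 chk.py
```

```text
clock: 27.3
eef_pos: [0.4712, -0.2581, 0.0222]
orientation: [-0.436, 0.442, -0.55, 0.56]
ft_force: [0.4, 0.0, -2.8]
grip_width: 0.0148
AVG F -0.1 -0.15 -2.61 Tz 0.007
t 27.45 tcp [ 0.471 -0.258  0.022] hookyaw 76.68 finger(rod) mouth xy mm [-204.5    1.4] grip [-374.4   -0.6]
F mouth -0.08 -0.67 -2.39 T [-0.091  0.024  0.01 ] w 0.0145
clock: 27.62
eef_pos: [0.4711, -0.258, 0.0222]
orientation: [-0.436, 0.442, -0.55, 0.56]
ft_force: [-0.1, -1.1, -2.6]
grip_width: 0.0149
AVG F 0.12 -0.07 -0.38 Tz 0.038
t 27.77 tcp [ 0.4712 -0.258   0.022 ] hookyaw 76.68 finger(rod) mouth xy mm [-204.5    1.2] grip [-374.5   -0.8]
F mouth 0.52 -0.02 -0.81 T [0.043 0.034 0.107] w 0.0152
```

Touchdown. Open gradually and look.

```bash
python3 -m creep '[[[0,0,0,0,0.9],[0,0,0,0,0.8],[0,0,0,0,0.6],[0,0,0,0,0.4],[0,0,0,0,0],[0,0,0,0,0],[0,0,0,0,0]]]' 20; python3 -m creep '[[[0,0,5,0,0],[0,0,12,0,0],[0,0,15,0,0],[0,0,20,0,0],[0,0,25,0,0],[0,0,25,0,0],[0,0,25,0,0],[0,0,0,0,0]]]'; python3 - <<'E'
from h import *
rep();cv2.imwrite('pics/w11.png',grab_frame('wrist')[:,:,::-1])
for q in ('hook','hook_finger'): print(q,[(x['centre'],x['confidence']) for x in spot_point(q,'wrist')[:2]])
c=grab_frame('top');cv2.imwrite('pics/t11.png',cv2.resize(c[120:270,200:460],None,fx=3,fy=3,interpolation=cv2.INTER_CUBIC)[:,:,::-1])
c=grab_frame('side');cv2.imwrite('pics/s11.png',cv2.resize(c[120:300,220:450],None,fx=3.3,fy=3.3,interpolation=cv2.INTER_CUBIC)[:,:,::-1])
E
```

```text
clock: 28.35
eef_pos: [0.4721, -0.2586, 0.0231]
orientation: [-0.436, 0.441, -0.549, 0.561]
ft_force: [0.5, -0.1, -0.7]
grip_width: 0.0767
clock: 29.02
eef_pos: [0.4702, -0.2574, 0.1604]
orientation: [-0.436, 0.441, -0.549, 0.56]
ft_force: [0.9, -1.1, 1.3]
grip_width: 0.0855
t 29.02 tcp [ 0.4702 -0.2574  0.1604] hookyaw 76.67 finger(rod) mouth xy mm [-204.1    2.3] grip [-3.74e+02  3.00e-01]
F mouth -0.82 -1.11 1.25 T [ 0.011 -0.05   0.014] w 0.0855
hook [([0.4766, -0.2583, -0.0039], 0.64)]
hook_finger [([0.5036, -0.0881, 0.0032], 0.86)]
```

View pics/w11.png

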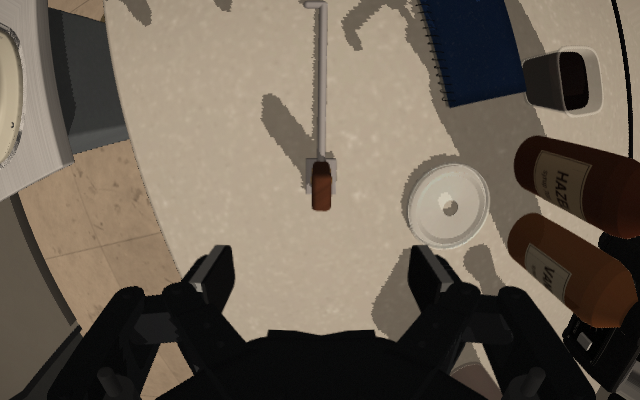

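View pics/t11.png

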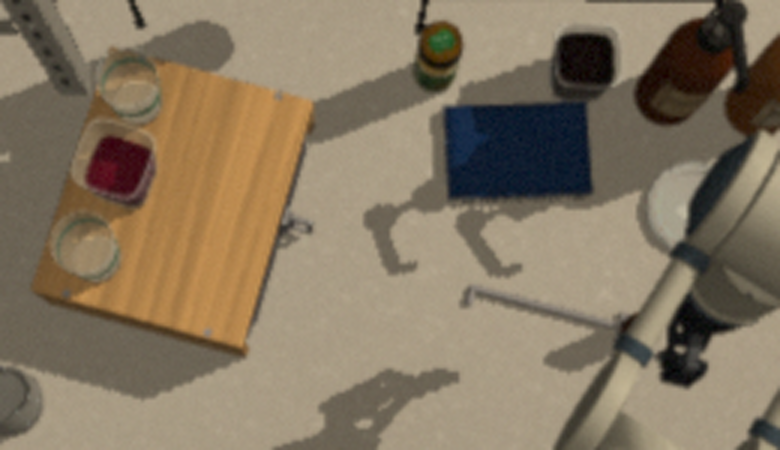

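View pics/s11.png

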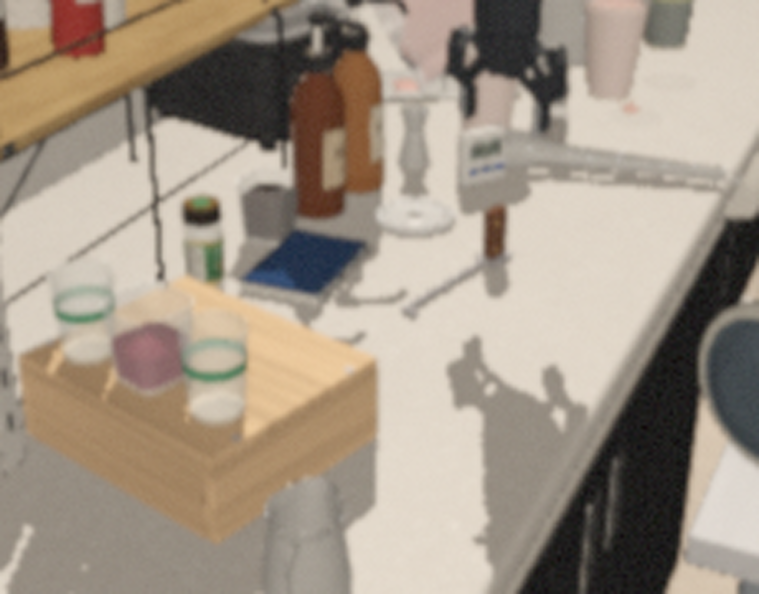

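```bash
python3 -c "
from station import *
print(sign_off())"
```

```text
the job is handed in; nothing more can be done
None
```

The tray is drawn out to its stop, and the hook stands released on the open counter. I handed the job in at about 29 s of the 67 s allowed.

- **Finding the loop:** I gripped the hook by its handle and reached in near the stand's right side until I felt the tray front at about 2.4 N. I backed off about 14 mm, swept left, and touched the loop's bar with the rod about 24 mm right of centre. That touch averaged about 3.9 N sideways, above the 3 N twist limit. The wrist picture right after showed the rod still straight in the grip.
- **Drawing the tray:** I pulled straight out, reading about 1–3 N on the way. At the end the hook stopped moving and the force rose to about 6 N, so I took that as the stop. The rod stayed within about 1.5° of the tray's line by the arm's pose.
- **Unhooking and placing:** I moved 4 mm back in to free the finger, slid right out of the loop with no contact felt, retreated and set the hook down.

**Last checks:**
- The pictures show the hook upright and the tray's loop sticking out in front of the stand.
- The finger is about 200 mm from the middle of the mouth.
- The glasses, tub, jug and notebook look as they were; I judged them by eye only.

**Disagreements:** The tray position rests on the force rise and the pictures, since nothing reads the joint directly. An early top-camera estimate put the rod about 2.4° off the arm's own reading, and the wrist camera later agreed with the arm to within 1°.

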